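# Sort returned component housings by feel of weight into the lab's slide-in rack

### The arm

A 6-joint arm with a two-finger parallel gripper is mounted at the origin on the work surface. World frame = base frame: x ahead of the robot, y to its left, z up, the work surface at z = 0. Lengths are in m, angles in rad, forces in N, time in s.
With the tool pointing down it reaches from about 0.275 to 1 m from the base axis. Payload 8.4 kg.
Tool frame: the origin (TCP) lies midway between the tips of the shut fingers; the grasp point (between the pads) lies 19 mm behind it; z points along the fingers, y is the line along which they close (so a half turn about z gives the same grasp; the last joint's range is limited). The gripper opens to 85 mm and grips with 20 to 120 N. Pads are 22 mm wide; open, the fingers measure 114 mm over their backs; the gripper's body (76 mm by 85 mm) begins 54 mm behind the grasp point. The pads swing forward as they close: fully open they stand 13 mm farther back than shut.
Start: joints at [1.276, 0.353, 1.633, -0, 1.155, -0.002], TCP at [0.18, 0.598, 0.231] pointing down, gripper open.
Joint ranges: [-2.63, 2.63], [-0.92, 2.1], [0.06, 2.66], [-1.3, 4.44], [0, 2.69], [-3.02, 3.02]. Speed limits (rad/s): [2.22, 2.22, 2.79, 3.14, 3.14, 3.14].

### API

Orientations are given as a unit quaternion [x, y, z, w].
In Python, from plant import r, viewer, models gives the robot as it stands. The module is installed in compiled form; this text tells all that it offers.
- The arm moves only by the tool send_rows, never from a script. Its argument "series" is a list that holds one entry, the list of rows, each a list of 5 numbers: the opening, from 0 (shut) to 1 (fully open), then the shift along the tool's x, y, z in mm, then the turn about the tool's z in degrees. A call has 1 to 20 rows; each row shifts and turns the commanded pose from where the row before left it, along the tool's axes as they then stand; what a row does not reach is not made up. A row lasts 1/8 s, in which the tool goes at most 62.5 mm and 10.7 degrees, less where a joint would pass 70% of its speed; a pose out of reach is approached as far as the arm can. A call is refused whole if a number of a shift passes 62.5 or a number of a turn 10.7, either way. A call with a gripper value outside its range is refused whole. The fingers move at their own pace and stop on an object; "grip_force" is the grip in N (left out, the last holds). Time passes only in rows, so rows that do not move let the fingers close. It gives the time, the measured TCP pose, the force, the opening and the grip force at its end, in the units of the state.
- r.get_obs(): the state, without advancing time (a new reading comes with each control period).
- viewer.capture(name): name is "scene" or "top" or "wrist"; returns (picture, depth): 400x640x3 uint8, red, green, blue; 400x640 float32, m along the optical axis (not along the pixel's ray), 0 where there is no reading.
- viewer.get_calibration(name): a dict with "fovy" (degrees; the focal length in pixels is half the picture's height over the tangent of half this angle, whatever the lens; pixels are square), "cx", "cy" (the principal point, pixels), "xyz" and "rotation" of the camera in the world; the wrist camera has in their place "hand_eye" (4x4, takes a point from camera to tool coordinates, whose origin is the TCP and whose axes are the flange's). Camera axes: x right, y up, looking along -z (the intrinsics and any distortion apply to the point x, -y, -z); pixel columns grow to the right and rows downward; lengths in m; the calibration is good to about 2 mm. A picture is of the moment at which its call begins: read the wrist's pose just before it. get_calibration takes no time and is no camera call.
- r.hand_in(): hands the job in; it is judged then, once.
Trained networks look in the newest picture that a camera, given by its name, has taken for a name from the list of things; names that differ only in an ending like _2 or _b are one class to them, and where a whole thing is asked for, a point or a joint stands for the part that bears it (a point fixed in the world has none). Each returns a list of dicts, best first, with "p" (0 to 1); they miss things now and then, are a little off and sometimes report something else, mostly with a low value. They report only what shows in the picture. A call takes as long as a camera call.
- models.regions_of(camera, target): "region" (400x640 bool, what is visible of it) and "location" ([row, column] in pixels, amid what is visible of it).
- models.pinpoint(camera, target): "location" ([row, column] in pixels: a listed point, or the origin of a listed thing).
The state is a dict: "t": time; "q": joint angles; "joint_vel": joint speeds; "effort": joint torques, N m; "position": TCP position; "eef_rot": TCP orientation; "ft_force": force on the tool from outside, world axes, zero at the start; "moment": the same for the moment, N m; "finger_gap": finger opening in m; "finger_force": force on a finger pad.
Only numpy, scipy, OpenCV 4.12 (cv2) and the standard library are available. Lean on these libraries where they do the work, as an engineer would, in place of code of your own. Each camera call takes 0.05 s, during which the arm holds its last target. There are 200 camera calls.

### The job

Lift each of the two identical grey housings just clear of the bench to feel its weight, then stand it on the open front of the lane for its class and slide its foot flange in under the lips until it is fully home against the back stop: an empty one (about 0.17 kg) goes in the white lane, a resin-filled one (about 0.4 kg) in the yellow lane, a solid one (about 0.8 kg) in the red lane. Set it down gently, with no drop or knock, never press it in its slot with more than 25 N, then let go and leave everything else on the bench undisturbed.

Things in the scene. Friction and masses are not known exactly. Their poses are not given: they have to be found in the camera images.
- housing_a_center (a point): centre (half-way up) of one of two look-alike closed grey housings, upright. Body 52 x 52 on a centred aluminium foot flange 66 x 66 x 5; 85 high in all. z up, x and y square to its sides. Grip the body from above. Empty, filled or solid (0.17, 0.40, 0.80 kg, within 8 percent): only weight tells, never two alike, the name's letter says nothing. Core has 1 mm play.
- housing_b_center (a point): centre (half-way up) of one of two look-alike closed grey housings, upright. Body 52 x 52 on a centred aluminium foot flange 66 x 66 x 5; 85 high in all. z up, x and y square to its sides. Grip the body from above. Empty, filled or solid (0.17, 0.40, 0.80 kg, within 8 percent): only weight tells, never two alike, the name's letter says nothing. Core has 1 mm play.
- lane_white: the lane for EMPTY housings (about 0.17 kg in all): T-slot lane with white lips, back stop and front stripe. Origin: centre of its underside, 6 above the table; x runs along the lane from open front to back stop, z up. 150 long (x -75 to 75), 88 wide. Top of its floor at z = 8. Open flat floor for setting down at x -75 to -15 (put the housing's centre at x = -40).
- lane_white_home (a point): point on the white lane's floor (lane x = 32, y = 0, z = 8; same axes as the lane) under the housing's centre when fully home, its flange against the back stop (face at lane x = 65, top at z = 42). Slot under the lips 69 wide, 7.5 high: 1.5 play each side, 2.5 above the flange.
- lane_yellow: the lane for RESIN-FILLED housings (about 0.40 kg in all): T-slot lane with yellow lips, back stop and front stripe. Origin: centre of its underside, 6 above the table; x runs along the lane from open front to back stop, z up. 150 long (x -75 to 75), 88 wide. Top of its floor at z = 8. Open flat floor for setting down at x -75 to -15 (put the housing's centre at x = -40).
- lane_yellow_home (a point): point on the yellow lane's floor (lane x = 32, y = 0, z = 8; same axes as the lane) under the housing's centre when fully home, its flange against the back stop (face at lane x = 65, top at z = 42). Slot under the lips 69 wide, 7.5 high: 1.5 play each side, 2.5 above the flange.
- lane_red: the lane for SOLID steel-cored housings (about 0.80 kg in all): T-slot lane with red lips, back stop and front stripe. Origin: centre of its underside, 6 above the table; x runs along the lane from open front to back stop, z up. 150 long (x -75 to 75), 88 wide. Top of its floor at z = 8. Open flat floor for setting down at x -75 to -15 (put the housing's centre at x = -40).
- lane_red_home (a point): point on the red lane's floor (lane x = 32, y = 0, z = 8; same axes as the lane) under the housing's centre when fully home, its flange against the back stop (face at lane x = 65, top at z = 42). Slot under the lips 69 wide, 7.5 high: 1.5 play each side, 2.5 above the flange.
- rack: dark steel plate 170 x 290 x 6 fixed on the table; the three lanes stand on it side by side, 90 apart, in any order, all facing the same way. Origin: centre of its underside, x along the lanes. On every lane short flared guides run from lane x = -15 to -3, then side walls; lips from x = 1, their top at lane z = 19.5, the gap between them 58.
- screwdriver: bystander, not to be disturbed: screwdriver, red handle, 170 long, lying flat; origin under its middle
- tape_roll: bystander, not to be disturbed: roll of yellow tape lying flat, 76 across, 19 high; origin at the centre of its underside
- capacitor: bystander, not to be disturbed: blue round capacitor can, 44 across, 60 high, standing; origin at the centre of its underside
- heat_sink: bystander, not to be disturbed: bare aluminium finned heat sink, 60 x 45 x 29 high; origin at the centre of its underside
- probe_clip: bystander, not to be disturbed: red probe clip with a brass tip, about 95 x 18 x 14 high, lying flat; origin under the red part's middle
- dial_knob: bystander, not to be disturbed: loose black dial knob, 44 across, 19 high, standing on the table; origin at the centre of its underside

How it is judged:
On the way:
1. a housing is lifted clear of the bench (height (world z) of any of housing_a_center, housing_b_center above 0.06 m), for 0.2 s.
At the end, for the whole second after the job is handed in: Each housing stands upright and at rest, released, in the lane of its own weight class (its weight on the lane under 2.7 N: white; 2.7 to 5.8 N: yellow; over 5.8 N: red), its flange under the lips and within 2.8 mm of the back stop (((x of housing_a_center in the frame of lane_white between 0.0292 and 0.036 m and y of housing_a_center in the frame of lane_white between -0.005 and 0.005 m and z of housing_a_center in the frame of lane_white below 0.053 m and contact force between housing_a and lane_white between 0.8 and 2.7 N) or (x of housing_a_center in the frame of lane_yellow between 0.0292 and 0.036 m and y of housing_a_center in the frame of lane_yellow between -0.005 and 0.005 m and z of housing_a_center in the frame of lane_yellow below 0.053 m and contact force between housing_a and lane_yellow between 2.7 and 5.8 N) or (x of housing_a_center in the frame of lane_red between 0.0292 and 0.036 m and y of housing_a_center in the frame of lane_red between -0.005 and 0.005 m and z of housing_a_center in the frame of lane_red below 0.053 m and contact force between housing_a and lane_red above 5.8 N)) and ((x of housing_b_center in the frame of lane_white between 0.0292 and 0.036 m and y of housing_b_center in the frame of lane_white between -0.005 and 0.005 m and z of housing_b_center in the frame of lane_white below 0.053 m and contact force between housing_b and lane_white between 0.8 and 2.7 N) or (x of housing_b_center in the frame of lane_yellow between 0.0292 and 0.036 m and y of housing_b_center in the frame of lane_yellow between -0.005 and 0.005 m and z of housing_b_center in the frame of lane_yellow below 0.053 m and contact force between housing_b and lane_yellow between 2.7 and 5.8 N) or (x of housing_b_center in the frame of lane_red between 0.0292 and 0.036 m and y of housing_b_center in the frame of lane_red between -0.005 and 0.005 m and z of housing_b_center in the frame of lane_red below 0.053 m and contact force between housing_b and lane_red above 5.8 N)) and angle between each of housing_a_center, housing_b_center's own z axis and vertical below 0.06 rad and linear speed of each of housing_a, housing_b below 0.01 m/s and contact force between the fingers and housing_a below 0.1 N and contact force between the fingers and housing_b below 0.1 N); the robot touches nothing.
It fails at once if a housing standing still in the slot is pressed against its lane with more than 25 N ((((contact force between housing_a and lane_white above 25 N and x of housing_a_center in the frame of lane_white above -0.02 m) or (contact force between housing_a and lane_yellow above 25 N and x of housing_a_center in the frame of lane_yellow above -0.02 m) or (contact force between housing_a and lane_red above 25 N and x of housing_a_center in the frame of lane_red above -0.02 m)) and linear speed of housing_a below 0.002 m/s) or (((contact force between housing_b and lane_white above 25 N and x of housing_b_center in the frame of lane_white above -0.02 m) or (contact force between housing_b and lane_yellow above 25 N and x of housing_b_center in the frame of lane_yellow above -0.02 m) or (contact force between housing_b and lane_red above 25 N and x of housing_b_center in the frame of lane_red above -0.02 m)) and linear speed of housing_b below 0.002 m/s)).
It fails at once if a housing is dropped, knocked or rammed against a lane (more than 90 N) ((contact force between housing_a and lane_white above 90 N or contact force between housing_a and lane_yellow above 90 N or contact force between housing_a and lane_red above 90 N) or (contact force between housing_b and lane_white above 90 N or contact force between housing_b and lane_yellow above 90 N or contact force between housing_b and lane_red above 90 N)).
It fails at once if a bystander moved by more than 25 mm (distance of any of screwdriver, tape_roll, capacitor, heat_sink, probe_clip, dial_knob from where it was at the start of the episode above 0.025 m).
It also fails if it takes over 70 s, if anything falls off the work surface, if the arm or the gripper's body presses on something with over 40 N, if the wrist force passes 120 N, or if a joint passes its speed limit or range.

## Working session

There is one attempt and no reset: what is moved stays moved. The work goes in short steps, Python scripts to look and compute and a tool call to move; the robot and the scene stay as the last step left them, time stands still between calls to the robot, and variables do not carry over. Pictures are saved under pics/ and viewed, at most 10 in all, crops included, and the job is handed in when it is done.

Besides the shell and the picture viewer there is one more tool, called by a JSON object that holds its "name" and its "arguments". send_rows: Moves the arm, as the interface text tells. Its arguments: {"type":"object","properties":{"series":{"type":"array","items":{"type":"array","items":{"type":"array","items":{"type":"number"}}}},"grip_force":{"type":"number"}},"required":["series"]}

```bash
mkdir -p pics; cat > h.py <<'E'
import numpy as np, cv2
from plant import r, viewer, models
from scipy.spatial.transform import Rotation as R
def cam(n):
    c=viewer.get_calibration(n); return c
def pose(n,obs=None):
    c=cam(n)
    if 'xyz' in c:
        T=np.eye(4); rot=np.array(c['rotation'])
        T[:3,:3]=rot if rot.shape==(3,3) else R.from_quat(rot).as_matrix(); T[:3,3]=c['xyz']
    else:
        o=obs or r.get_obs(); W=np.eye(4); W[:3,:3]=R.from_quat(o['eef_rot']).as_matrix(); W[:3,3]=o['position']
        T=W@np.array(c['hand_eye'])
    return c,T
def ray(n,rc,obs=None):
    c,T=pose(n,obs); f=200/np.tan(np.radians(c['fovy'])/2)
    x=(rc[1]-c['cx'])/f; y=(rc[0]-c['cy'])/f
    return T[:3,3],T[:3,:3]@np.array([x,-y,-1.0])
def atz(n,rc,z,obs=None):
    o,d=ray(n,rc,obs); return o+d*(z-o[2])/d[2]
def cloud(n,D,obs=None):
    c,T=pose(n,obs); f=200/np.tan(np.radians(c['fovy'])/2)
    v,u=np.mgrid[:400,:640]
    P=np.stack([(u-c['cx'])/f*D,-(v-c['cy'])/f*D,-D],-1)
    return P@T[:3,:3].T+T[:3,3]
E
python3 - <<'E'
from h import *
print(r.get_obs())
for n in("scene","top","wrist"): print(n,viewer.get_calibration(n))
for n in("top","scene"):
    p,D=viewer.capture(n); cv2.imwrite(f'pics/{n}0.png',p[...,::-1]); np.save(n+'0.npy',D)
    for t in ["housing_a_center","lane_white","lane_yellow","lane_red","lane_white_home","lane_yellow_home","lane_red_home","rack"]:
        for k in models.pinpoint(n,t)[:3]:
            if k['p']>.2:
                l=k['location']; z=.0425 if 'hous' in t else .014 if 'home' in t else .006 if 'lane' in t else 0
                print(n,t,round(k['p'],2),np.round(l,1),atz(n,l,z).round(4))
E
```

```text
{'t': 0.0, 'q': array([ 1.27560279e+00,  3.53630703e-01,  1.63415487e+00, -1.96539187e-05,
        1.15519838e+00, -2.41279958e-03]), 'joint_vel': array([ 2.40222241e-04,  9.89470739e-05, -1.29627115e-03,  1.22965013e-05,
        9.41478969e-04, -4.18374586e-04]), 'effort': array([-9.79115539e-04, -6.05280590e+01, -3.42049456e+01, -1.69276143e-05,
        9.43140651e-03, -5.24092616e-05]), 'position': array([0.18025674, 0.5979332 , 0.23056371]), 'eef_rot': array([ 1.45864100e-01,  9.89304392e-01, -6.89295214e-04, -9.42450110e-05]), 'ft_force': array([-0.13208771,  0.66629563,  0.04619597]), 'moment': array([ 0.03860952, -0.01410665, -0.0260384 ]), 'finger_force': 0.0, 'finger_gap': 0.08525045280597698}
scene {'fovy': 46.00496340274544, 'cx': 320.68972502965863, 'cy': 205.19420144182823, 'xyz': array([1.47460084, 0.16663326, 0.93768354]), 'rotation': array([0.26859276, 0.28882609, 0.68798224, 0.60919443])}
top {'fovy': 42.176251706254654, 'cx': 325.73678106337695, 'cy': 193.69906686087631, 'xyz': array([0.47555771, 0.05294864, 1.46647316]), 'rotation': array([-0.02264308,  0.02154546,
[... 1105 characters left out ...]
 housing_a_center 0.29 [223.  286.3] [ 0.6171 -0.0071  0.0425]
scene lane_white 0.56 [208.4 256.6] [ 0.536  -0.1073  0.006 ]
scene lane_white 0.53 [215.4 289.1] [ 0.5517 -0.0113  0.006 ]
scene lane_white 0.48 [190.  344.7] [0.4242 0.1351 0.006 ]
scene lane_yellow 0.91 [200.4 228.9] [ 0.5138 -0.1933  0.006 ]
scene lane_red 0.56 [214.  287.7] [ 0.5468 -0.0161  0.006 ]
scene lane_white_home 0.97 [215.1 252.8] [ 0.5717 -0.1097  0.014 ]
scene lane_white_home 0.61 [281.6 243.5] [ 0.7988 -0.0824  0.014 ]
scene lane_yellow_home 0.56 [208.3 222.4] [ 0.5563 -0.2     0.014 ]
scene lane_red_home 0.92 [219.9 283.3] [ 0.5791 -0.0227  0.014 ]
scene lane_red_home 0.63 [215.3 287. ] [ 0.56   -0.0156  0.014 ]
```

```bash
python3 - <<'E'
import cv2
a=cv2.imread('pics/top0.png')[100:330,180:500]; cv2.imwrite('pics/top0c.png',cv2.resize(a,None,fx=2.5,fy=2.5,interpolation=3))
E
```

```text
(no output)
```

View pics/top0c.png

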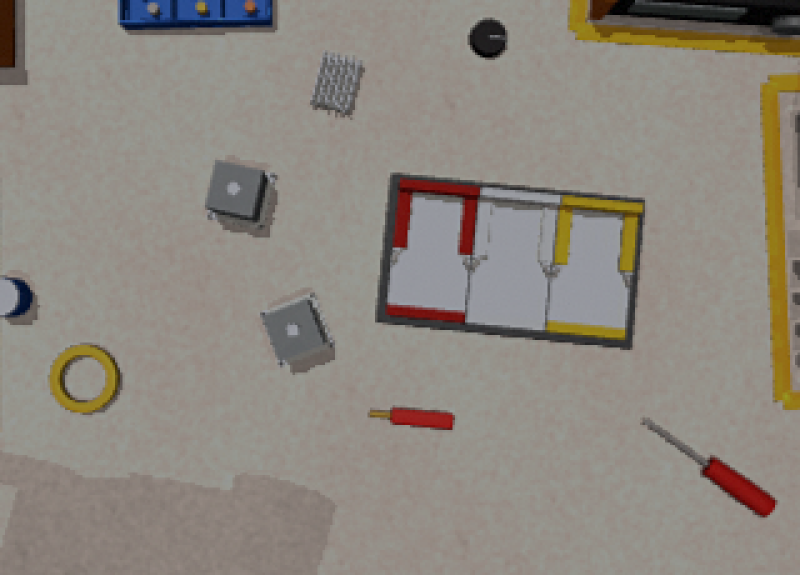

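View pics/scene0.png

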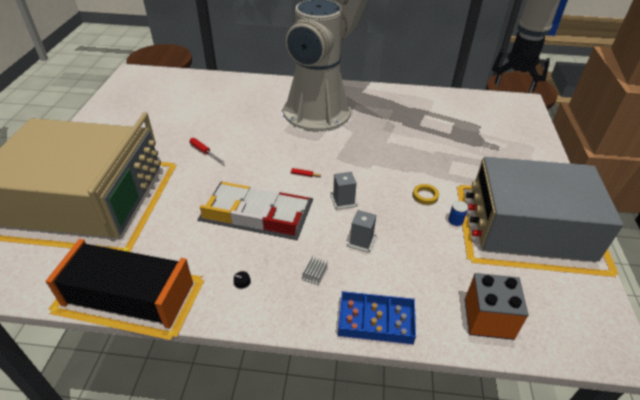

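The top view shows housings at about (274,175) and (297,231) in full pixels. The lanes from left to right are red, white and yellow, with the back stops toward +x. The heat sink is above the housings and the probe clip is below and right of them. Next I measure from the depth.

```bash
python3 - <<'E'
from h import *
for n in("top","scene"):
    P=cloud(n,np.load(n+'0.npy')); 
    def rect(m,t):
        q=P[m][:,:2]
        if len(q)<20: print(t,len(q));return
        c,s,a=cv2.minAreaRect((q*1000).astype(np.float32)); print(n,t,len(q),np.round(c,1),np.round(s,1),round(a,1),P[m][:,2].mean().round(4))
    x,y,z=P[...,0],P[...,1],P[...,2]
    H=(z>.077)&(z<.095)&(x>.38)&(x<.65)&(y>.03)&(y<.27)
    k,l=cv2.connectedComponents(H.astype(np.uint8))
    for i in range(1,k):
        if (l==i).sum()>50: rect(l==i,f'house{i}')
    L=(z>.02)&(z<.06)&(x>.4)&(x<.7)&(y<.04)&(y>-.26)
    rect(L,'lips')
    L=(z>.0035)&(z<.06)&(x>.4)&(x<.7)&(y<.05)&(y>-.28)
    rect(cv2.erode(L.astype(np.uint8),np.ones((2,2)))>0,'rack')
    w=(abs(x-.25)<.05)&(abs(y)<.3); print('table z',np.median(z[(x>.3)&(x<.4)&(y>0)&(y<.3)]))
E
```

```text
top house1 381 [615.8 194.2] [52.2 51.9] 76.5 0.0847
top house2 383 [463.3 134.1] [51.8 52.2] 20.4 0.0846
top lips 1336 [ 535.6 -108.7] [268.6 149.6] 82.5 0.0315
top rack 5362 [ 535.3 -107.9] [242.3 317.4] 10.2 0.0173
table z -0.00019287702322923206
scene house1 272 [465.2 134.4] [58.6 53.4] 19.0 0.084
scene house2 341 [617. 194.] [52.2 56.7] 75.7 0.0842
scene lips 1365 [ 543.1 -109.2] [270.8 144.5] 81.8 0.0338
scene rack 3830 [ 541.5 -106.4] [285.  163.2] 83.1 0.0201
table z -8.629031747231508e-05
```

```bash
cat >> h.py <<'E'
def plan(p,yaw,g=1,v=50,n=None,start=None):
    """rows to TCP p (mm), tool-y heading yaw (deg, mod 360 nearest)"""
    o=r.get_obs(); M=R.from_quat(o['eef_rot']).as_matrix(); p0=np.array(o['position'])*1000
    y0=np.degrees(np.arctan2(M[1,1],M[0,1])); dy=(yaw-y0+180)%360-180
    d=np.array(p,float)-p0; n=n or int(np.ceil(max(np.linalg.norm(d)/v,abs(dy)/10,1)))
    rows=[]
    for i in range(n):
        A=(R.from_euler('z',dy*i/n,degrees=True).as_matrix()@M)
        rows.append([g]+np.round(A.T@(d/n),1).tolist()+[round(-dy/n,2)])
    print('tcp',p0.round(1),'yaw',y0.round(1),'tilt',np.round(M[:,2],4),'F',np.round(o['ft_force'],2),'gap',round(o['finger_gap'],4),'t',round(o['t'],2)); print(n,rows)
E
python3 -c "
from h import *
plan([536,-95,240],-7.5,1,50)"
```

```text
tcp [180.4 598.4 231.3] yaw 73.2 tilt [ 0. -0. -1.] F [ 0.48 -0.12 -0.22] gap 0.0851 t 0.9
16 [[1, -33.8, -35.1, -0.5, np.float64(5.05)], [1, -36.7, -32.0, -0.5, np.float64(5.05)], [1, -39.4, -28.6, -0.5, np.float64(5.05)], [1, -41.8, -25.0, -0.5, np.float64(5.05)], [1, -43.8, -21.3, -0.5, np.float64(5.05)], [1, -45.5, -17.3, -0.5, np.float64(5.05)], [1, -46.9, -13.3, -0.5, np.float64(5.05)], [1, -47.8, -9.1, -0.5, np.float64(5.05)], [1, -48.5, -4.8, -0.5, np.float64(5.05)], [1, -48.7, -0.6, -0.5, np.float64(5.05)], [1, -48.6, 3.7, -0.5, np.float64(5.05)], [1, -48.0, 8.0, -0.5, np.float64(5.05)], [1, -47.2, 12.2, -0.5, np.float64(5.05)], [1, -45.9, 16.3, -0.5, np.float64(5.05)], [1, -44.3, 20.2, -0.5, np.float64(5.05)], [1, -42.3, 24.1, -0.5, np.float64(5.05)]]
```

{"name": "send_rows", "arguments": {"series": [[[1,-34,-35,-0.5,5],[1,-37,-32,-0.5,5],[1,-39,-29,-0.5,5],[1,-42,-25,-0.5,5],[1,-44,-21,-0.5,5],[1,-46,-17,-0.5,5],[1,-47,-13,-0.5,5],[1,-48,-9,-0.5,5],[1,-49,-5,-0.5,5],[1,-49,-1,-0.5,5],[1,-49,4,-0.5,5],[1,-48,8,-0.5,5],[1,-47,12,-0.5,5],[1,-46,16,-0.5,5],[1,-44,20,-0.5,5],[1,-42,24,-0.5,5.7],[1,0,0,0,0],[1,0,0,0,0]]], "grip_force": 50}}

```text
t: 3.15
position: [0.5406, -0.0936, 0.239]
eef_rot: [0.752, 0.66, -0.0, -0.0]
ft_force: [0.5, -0.2, -0.4]
finger_gap: 0.0849
finger_force: 0.0
```

```bash
python3 - <<'E'
from h import *
o=r.get_obs(); p,D=viewer.capture('wrist'); np.savez('w1.npz',p=p,D=D,pos=o['position'],q=o['eef_rot'])
cv2.imwrite('pics/w1.png',p[...,::-1])
P=cloud('wrist',D,o); x,y,z=P[...,0],P[...,1],P[...,2]
print(o['position'],'table',np.median(z[(z>-.01)&(z<.004)]))
def rect(m,t):
    q=P[m][:,:2]; c,s,a=cv2.minAreaRect((q*1000).astype(np.float32)); print(t,len(q),np.round(c,1),np.round(s,1),round(a,2),np.median(P[m][:,2]).round(4))
near=(x>.4)&(x<.68)&(y<.06)&(y>-.29)
rect(near&(z>.04)&(z<.06),'backstop'); rect(near&(z>.019)&(z<.06),'lips')
rect(near&(z>.0035)&(z<.06),'rack')
for t in ["lane_white_home","lane_yellow_home","lane_red_home","housing_a_center"]:
    for k in models.pinpoint('wrist',t)[:3]:
        if k['p']>.3: print(t,round(k['p'],2),np.round(k['location'],1),atz('wrist',k['location'],.0425 if 'hou' in t else .014,o).round(4))
E
```

```text
[ 0.54063112 -0.09356874  0.23899889] table -0.0011242454069042007
backstop 2376 [ 604.7 -117.7] [267.2  10.7] 82.58 0.0468
lips 7866 [ 565.  -112.4] [269.   90.9] 82.5 0.0249
rack 31467 [ 535.5 -107.9] [288.4 169.5] 82.58 0.0132
lane_white_home 0.66 [181.9 342.8] [ 0.5667 -0.1158  0.014 ]
lane_yellow_home 0.94 [246.3 342.7] [ 0.5572 -0.2019  0.014 ]
lane_red_home 0.88 [103.4 348.7] [ 0.5833 -0.0258  0.014 ]
lane_red_home 0.37 [105.3 158.6] [0.3701 0.0004 0.014 ]
```

View pics/w1.png

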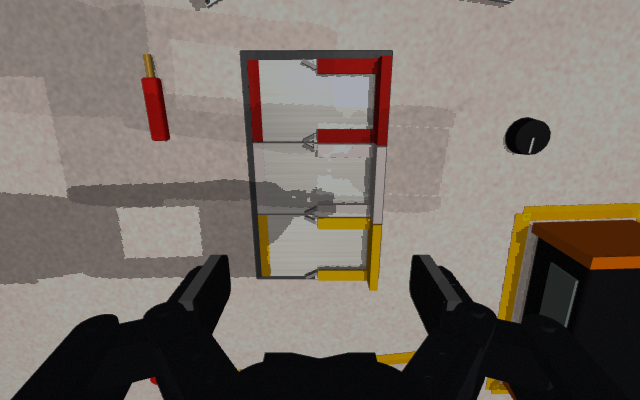

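Wrist view: the rack spans about columns 242–392 and rows 52–285, with red on top, white in the middle and yellow at the bottom. The depth fit agrees with the top camera: rack centre (535.5, -107.9), yaw -7.5°. Next I go to the nearer housing.

```bash
python3 -c "
from h import *
plan([463,134,235],20.4,1,45)"
```

```text
tcp [540.9 -92.9 239.5] yaw -7.4 tilt [ 1.e-04  1.e-04 -1.e+00] F [-0.01  0.54  1.02] gap 0.0856 t 3.4
6 [[1, 35.8, -17.7, 0.7, np.float64(-4.63)], [1, 37.1, -14.8, 0.7, np.float64(-4.63)], [1, 38.2, -11.7, 0.7, np.float64(-4.63)], [1, 39.0, -8.6, 0.7, np.float64(-4.63)], [1, 39.6, -5.4, 0.7, np.float64(-4.63)], [1, 39.9, -2.2, 0.7, np.float64(-4.63)]]
```

{"name": "send_rows", "arguments": {"series": [[[1,36,-18,0.7,-4.6],[1,37,-15,0.7,-4.6],[1,38,-12,0.7,-4.6],[1,39,-8.5,0.7,-4.6],[1,39.5,-5.5,0.7,-4.6],[1,40,-2,0.7,-4.8],[1,0,0,0,0],[1,0,0,0,0]]]}}

```text
t: 4.4
position: [0.4634, 0.1332, 0.2352]
eef_rot: [0.571, 0.821, 0.0, 0.0]
ft_force: [0.3, -0.3, -0.1]
finger_gap: 0.0852
finger_force: 0.0
```

```bash
cat >> h.py <<'E'
def house():
    o=r.get_obs(); p,D=viewer.capture('wrist')
    P=cloud('wrist',D,o); x,y,z=P[...,0],P[...,1],P[...,2]
    H=((z>.078)&(z<.092)).astype(np.uint8)
    k,l=cv2.connectedComponents(H)
    for i in range(1,k):
        m=l==i
        if m.sum()>600:
            c,s,a=cv2.minAreaRect((P[m][:,:2]*1000).astype(np.float32)); print(m.sum(),np.round(c,1),np.round(s,1),round(a,2),np.median(P[m][:,2]).round(4))
    return p
E
python3 - <<'E'
from h import *
p=house(); cv2.imwrite('pics/w2.png',p[...,::-1])
plan([463,134,45],20.4,1,25)
E
```

```text
2967 [616.3 194.3] [52.2 53.6] 75.7 0.084
2826 [463.9 134.2] [52.  52.7] 19.49 0.0839
tcp [463.6 132.8 235.2] yaw 20.3 tilt [ 3.e-04 -2.e-04 -1.e+00] F [-0.49 -0.27  0.3 ] gap 0.0853 t 4.45
8 [[1, 0.2, -0.0, 23.8, np.float64(-0.01)], [1, 0.2, -0.0, 23.8, np.float64(-0.01)], [1, 0.2, -0.0, 23.8, np.float64(-0.01)], [1, 0.2, -0.0, 23.8, np.float64(-0.01)], [1, 0.2, -0.0, 23.8, np.float64(-0.01)], [1, 0.2, -0.0, 23.8, np.float64(-0.01)], [1, 0.2, -0.0, 23.8, np.float64(-0.01)], [1, 0.2, -0.0, 23.8, np.float64(-0.01)]]
```

{"name": "send_rows", "arguments": {"series": [[[1,1.2,0.7,20,0.5],[1,0,0,35,0],[1,0,0,35,0],[1,0,0,30,0],[1,0,0,25,0],[1,0,0,20,0],[1,0,0,15,0],[1,0,0,10,0],[0,0,0,0,0],[0,0,0,0,0],[0,0,0,0,0],[0,0,0,0,0],[0,0,0,0,0]]], "grip_force": 40}}

```text
t: 6.08
position: [0.4641, 0.1346, 0.0457]
eef_rot: [0.575, 0.818, 0.0, 0.0]
ft_force: [-1.1, -0.8, 5.9]
finger_gap: 0.0519
finger_force: 42.9
```

```bash
python3 -c "
from h import *
plan([463,134,75],20,0,25); print(r.get_obs()['finger_force'])"
```

```text
tcp [464.1 134.6  45.7] yaw 19.8 tilt [ 1.e-03  3.e-04 -1.e+00] F [-1.1  -0.82  5.91] gap 0.0519 t 6.08
2 [[0, -0.1, -0.6, -14.7, np.float64(-0.09)], [0, -0.1, -0.6, -14.7, np.float64(-0.09)]]
42.877176851034164
```

{"name": "send_rows", "arguments": {"series": [[[0,0,0,-5,0],[0,0,0,-10,0],[0,0,0,-10,0],[0,0,0,-5,0],[0,0,0,0,0],[0,0,0,0,0],[0,0,0,0,0],[0,0,0,0,0]]]}}

```text
t: 7.08
position: [0.4636, 0.1345, 0.0749]
eef_rot: [0.575, 0.818, -0.0, -0.0]
ft_force: [0.2, 0.0, -1.4]
finger_gap: 0.0519
finger_force: 42.2
```

```bash
python3 -c "
from h import *
for i in range(4): o=r.get_obs();print(o['ft_force'],o['position'],o['finger_gap']); viewer.capture('top')
"
```

```text
[ 0.2129809   0.04228112 -1.40631021] [0.46355925 0.13445263 0.074854  ] 0.05189699707457456
[-0.32288813 -0.62406788 -1.76956819] [0.46357444 0.13445924 0.07487629] 0.05173106166869126
[-0.06336708 -0.1708653  -1.2053227 ] [0.46364828 0.13445726 0.07492783] 0.05116401417503608
[ 0.28514837 -0.08955289 -1.26354619] [0.46366085 0.13445852 0.07496411] 0.05129240182076441
```

About 1.5 N, so this one is empty and goes in the white lane.

```bash
python3 -c "
from h import *
plan([495.8,-102.4,92],-7.5,0,30)"
```

```text
tcp [463.7 134.5  75. ] yaw 19.8 tilt [-2.e-04 -1.e-04 -1.e+00] F [ 0.66 -0.07 -2.01] gap 0.0516 t 7.28
8 [[0, -29.2, -6.3, -2.1, np.float64(3.42)], [0, -29.5, -4.5, -2.1, np.float64(3.42)], [0, -29.8, -2.7, -2.1, np.float64(3.42)], [0, -29.9, -1.0, -2.1, np.float64(3.42)], [0, -29.9, 0.8, -2.1, np.float64(3.42)], [0, -29.8, 2.6, -2.1, np.float64(3.42)], [0, -29.6, 4.4, -2.1, np.float64(3.42)], [0, -29.3, 6.1, -2.1, np.float64(3.42)]]
```

{"name": "send_rows", "arguments": {"series": [[[0,-20,-4.5,-5,2.4],[0,-29,-5.5,-5,3.4],[0,-30,-3.5,-4,3.4],[0,-30,-2,-3,3.4],[0,-30,0,0,3.4],[0,-30,1.6,0,3.4],[0,-30,3.4,0,3.4],[0,-28,5,0,3.4],[0,-10,2.2,0,1.2],[0,0,0,0,0],[0,0,0,0,0]]]}}

```text
t: 8.65
position: [0.4925, -0.1022, 0.092]
eef_rot: [0.752, 0.659, -0.0, -0.0]
ft_force: [-0.1, 0.6, -1.4]
finger_gap: 0.0518
finger_force: 42.1
```

```bash
python3 -c "
from h import *
plan([495.8,-102.4,62],-7.5,0,30)"
```

```text
tcp [ 492.5 -102.2   92. ] yaw -7.5 tilt [-4.e-04  3.e-04 -1.e+00] F [-0.14  0.62 -1.36] gap 0.0518 t 8.65
2 [[0, 0.1, 1.7, 15.0, np.float64(-0.01)], [0, 0.1, 1.7, 15.0, np.float64(-0.01)]]
```

{"name": "send_rows", "arguments": {"series": [[[0,0,3.3,10,0],[0,0,0,12,0],[0,0,0,6,0],[0,0,0,2,0],[0,0,0,0.7,0],[0,0,0,0,0]]]}}

```text
t: 9.4
position: [0.4962, -0.1034, 0.0615]
eef_rot: [0.752, 0.659, 0.0, 0.0]
ft_force: [0.7, -0.2, -1.3]
finger_gap: 0.0513
finger_force: 42.1
```

{"name": "send_rows", "arguments": {"series": [[[0,0,0,0.6,0],[0,0,0,0,0]]]}}

```text
t: 9.65
position: [0.4961, -0.1034, 0.0609]
eef_rot: [0.752, 0.659, 0.0, 0.0]
ft_force: [-0.9, -0.2, -2.9]
finger_gap: 0.0521
finger_force: 42.1
```

{"name": "send_rows", "arguments": {"series": [[[0,0,0,0.5,0],[0,0,0,0,0]]]}}

```text
t: 9.9
position: [0.496, -0.1034, 0.0603]
eef_rot: [0.752, 0.659, -0.0, -0.0]
ft_force: [-0.6, 0.4, -1.8]
finger_gap: 0.0515
finger_force: 42.1
```

{"name": "send_rows", "arguments": {"series": [[[0,0.9,2,0,0],[0,0,4,0,0],[0,0,6,0,0],[0,0,6,0,0],[0,0,4,0,0],[0,0,2,0,0],[0,0,0,0,0]]]}}

```text
t: 10.78
position: [0.5199, -0.1056, 0.0602]
eef_rot: [0.752, 0.659, -0.0, -0.0]
ft_force: [-0.1, 0.2, -0.9]
finger_gap: 0.0516
finger_force: 42.1
```

```bash
cat >> h.py <<'E'
def lane(k):
    o=r.get_obs(); a=np.radians(-7.47); u=np.array([np.cos(a),np.sin(a)]); v=np.array([-u[1],u[0]])
    d=np.array(o['position'][:2])*1000-np.array([535.5,-107.9])-90*k*v
    M=R.from_quat(o['eef_rot']).as_matrix(); f=o['ft_force']
    print('lane x %.1f y %.1f z %.1f yaw %.2f'%(d@u,d@v,o['position'][2]*1e3,np.degrees(np.arctan2(M[1,1],M[0,1]))),'Fu %.1f Fv %.1f Fz %.1f'%(f[:2]@u,f[:2]@v,f[2]),'mom',np.round(o['moment'],2),'t',o['t'])
E
python3 -c "
from h import *
lane(0)"
```

```text
lane x -15.7 y 0.2 z 60.2 yaw -7.57 Fu -0.2 Fv 0.2 Fz -0.9 mom [-0.01  0.02 -0.05] t 10.775
```

Clean so far. I keep sliding in.

{"name": "send_rows", "arguments": {"series": [[[0,0,3,0,0],[0,0,5,0,0],[0,0,5,0,0],[0,0,5,0,0],[0,0,3,0,0],[0,0,0,0,0]]]}}

```text
t: 11.52
position: [0.541, -0.1084, 0.0602]
eef_rot: [0.752, 0.659, 0.0, 0.0]
ft_force: [-0.2, 0.4, -1.8]
finger_gap: 0.0517
finger_force: 42.1
```

```bash
python3 -c "
from h import *
lane(0)"
```

```text
lane x 5.5 y 0.2 z 60.2 yaw -7.58 Fu -0.3 Fv 0.4 Fz -1.8 mom [-0.01 -0.03 -0.01] t 11.525
```

{"name": "send_rows", "arguments": {"series": [[[0,0,4,0,0],[0,0,6,0,0],[0,0,6,0,0],[0,0,4,0,0],[0,0,2,0,0],[0,0,0,0,0]]]}}

```text
t: 12.28
position: [0.5626, -0.1113, 0.0602]
eef_rot: [0.752, 0.659, -0.0, -0.0]
ft_force: [-0.4, -0.5, -1.9]
finger_gap: 0.0519
finger_force: 42.1
```

```bash
python3 -c "
from h import *
lane(0)"
```

```text
lane x 27.3 y 0.1 z 60.2 yaw -7.57 Fu -0.3 Fv -0.6 Fz -1.9 mom [ 0.    0.01 -0.04] t 12.275
```

Nominal home is 4.7 mm ahead, so from here I use fine steps.

{"name": "send_rows", "arguments": {"series": [[[0,0,2,0,0],[0,0,1,0,0],[0,0,0,0,0]]]}}

```text
t: 12.65
position: [0.5656, -0.1117, 0.0603]
eef_rot: [0.752, 0.659, 0.0, 0.0]
ft_force: [-0.3, -0.5, -1.1]
finger_gap: 0.0512
finger_force: 42.1
```

{"name": "send_rows", "arguments": {"series": [[[0,0,0.6,0,0],[0,0,0,0,0]]]}}

```text
t: 12.9
position: [0.5661, -0.1118, 0.0603]
eef_rot: [0.752, 0.659, 0.0, 0.0]
ft_force: [-0.1, 0.8, -2.5]
finger_gap: 0.0518
finger_force: 42.1
```

{"name": "send_rows", "arguments": {"series": [[[0,0,0.6,0,0],[0,0,0,0,0]]]}}

```text
t: 13.15
position: [0.5666, -0.1118, 0.0603]
eef_rot: [0.752, 0.659, -0.0, -0.0]
ft_force: [-0.8, -0.4, -2.0]
finger_gap: 0.0519
finger_force: 42.2
```

```bash
python3 -c "
from h import *
lane(0)"
```

```text
lane x 31.3 y 0.1 z 60.3 yaw -7.57 Fu -0.8 Fv -0.5 Fz -2.0 mom [0.04 0.11 0.02] t 13.15
```

{"name": "send_rows", "arguments": {"series": [[[0,0,0.4,0,0],[0,0,0,0,0]]]}}

```text
t: 13.4
position: [0.5667, -0.1119, 0.0602]
eef_rot: [0.752, 0.659, -0.0, -0.0]
ft_force: [-2.2, 0.0, -0.6]
finger_gap: 0.0514
finger_force: 42.3
```

{"name": "send_rows", "arguments": {"series": [[[0,0,0.4,0,0],[0,0,0,0,0]]]}}

```text
t: 13.65
position: [0.5667, -0.1119, 0.0601]
eef_rot: [0.752, 0.659, -0.001, -0.001]
ft_force: [-5.5, 0.9, 1.3]
finger_gap: 0.0515
finger_force: 42.5
```

```bash
python3 -c "
from h import *
lane(0)"
```

```text
lane x 31.5 y 0.1 z 60.1 yaw -7.57 Fu -5.6 Fv 0.2 Fz 1.3 mom [0.14 0.99 0.2 ] t 13.65
```

Back stop contact at 5.6 N. I relax slightly and lower to the floor.

{"name": "send_rows", "arguments": {"series": [[[0,0,-0.4,0,0],[0,0,0,0.3,0],[0,0,0,0,0]]]}}

```text
t: 14.02
position: [0.5667, -0.1119, 0.0598]
eef_rot: [0.752, 0.659, -0.0, -0.0]
ft_force: [-5.3, -0.7, 0.2]
finger_gap: 0.0519
finger_force: 42.5
```

{"name": "send_rows", "arguments": {"series": [[[0,0,0,0.3,0],[0,0,0,0,0]]]}}

```text
t: 14.28
position: [0.5667, -0.1118, 0.0598]
eef_rot: [0.752, 0.659, -0.0, -0.0]
ft_force: [-5.7, 0.9, 2.5]
finger_gap: 0.0515
finger_force: 42.8
```

```bash
python3 -c "
from h import *
lane(0)"
```

```text
lane x 31.5 y 0.2 z 59.8 yaw -7.57 Fu -5.8 Fv 0.1 Fz 2.5 mom [0.11 1.13 0.15] t 14.275
```

{"name": "send_rows", "arguments": {"series": [[[0,0,-0.3,0,0],[0.85,0,0,0,0],[0.85,0,0,0,0],[0.85,0,0,0,0],[0.85,0,0,0,0]]]}}

```text
t: 14.9
position: [0.5671, -0.1119, 0.0598]
eef_rot: [0.752, 0.659, 0.0, 0.0]
ft_force: [-0.0, 0.6, -0.1]
finger_gap: 0.0727
finger_force: 0.0
```

{"name": "send_rows", "arguments": {"series": [[[0.85,0,0,-5,0],[0.85,0,0,-20,0],[0.85,0,0,-40,0],[1,0,0,-50,0],[1,0,0,-50,0],[1,0,0,-10,0],[1,0,0,0,0],[1,0,0,0,0]]]}}

```text
t: 15.9
position: [0.5659, -0.1117, 0.2331]
eef_rot: [0.752, 0.659, -0.001, -0.001]
ft_force: [0.7, 0.1, -0.4]
finger_gap: 0.0855
finger_force: 0.0
```

```bash
python3 - <<'E'
from h import *
lane(0)
p=house(); cv2.imwrite('pics/w3.png',p[...,::-1])
plan([616.2,194.3,235],-14.3,1,45)
E
```

```text
lane x 30.6 y 0.2 z 233.1 yaw -7.57 Fu 0.6 Fv 0.2 Fz -0.4 mom [-0.02 -0.01  0.  ] t 15.9
9451 [ 852.1 -320. ] [ 95.  236.9] 7.51 0.089
tcp [ 565.9 -111.7  233. ] yaw -7.6 tilt [-2.8e-03  6.0e-04 -1.0e+00] F [ 0.22  0.18 -0.49] gap 0.0856 t 15.95
7 [[1, 44.3, 1.4, -0.3, np.float64(0.96)], [1, 44.3, 0.6, -0.3, np.float64(0.96)], [1, 44.3, -0.1, -0.3, np.float64(0.96)], [1, 44.3, -0.9, -0.3, np.float64(0.96)], [1, 44.3, -1.6, -0.3, np.float64(0.96)], [1, 44.2, -2.3, -0.3, np.float64(0.96)], [1, 44.2, -3.1, -0.3, np.float64(0.96)]]
```

View pics/w3.png

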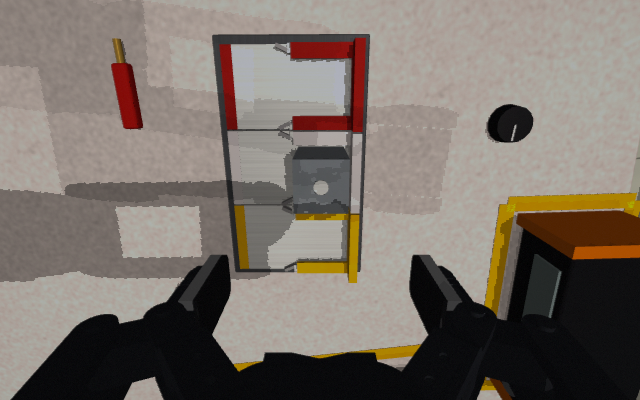

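The view shows the first housing (around 320,180) in the white lane against its back stop. Now the second one.

{"name": "send_rows", "arguments": {"series": [[[1,30,1,0,0.7],[1,44,1,0,1],[1,44,0,0,1],[1,44,-1,0,1],[1,44,-1.5,0,1],[1,44,-2.3,0,1],[1,40,-3,0,1],[1,20,-1,0,0],[1,0,0,0,0],[1,0,0,0,0]]]}}

```text
t: 17.2
position: [0.6172, 0.1931, 0.2341]
eef_rot: [0.79, 0.614, -0.001, -0.0]
ft_force: [0.3, -0.1, -0.1]
finger_gap: 0.0852
finger_force: 0.0
```

```bash
python3 - <<'E'
from h import *
p=house()
plan([616.2,194.3,45],-14.3,1,25)
E
```

```text
2859 [616.5 194.5] [52.6 52.1] 75.74 0.0839
tcp [617.3 193.  234.3] yaw -14.3 tilt [-8.e-04 -6.e-04 -1.e+00] F [ 0.45 -0.8  -0.3 ] gap 0.0852 t 17.25
8 [[1, 0.1, -0.2, 23.7, np.float64(-0.0)], [1, 0.1, -0.2, 23.7, np.float64(-0.0)], [1, 0.1, -0.2, 23.7, np.float64(-0.0)], [1, 0.1, -0.2, 23.7, np.float64(-0.0)], [1, 0.1, -0.2, 23.7, np.float64(-0.0)], [1, 0.1, -0.2, 23.7, np.float64(-0.0)], [1, 0.1, -0.2, 23.7, np.float64(-0.0)], [1, 0.1, -0.2, 23.7, np.float64(-0.0)]]
```

{"name": "send_rows", "arguments": {"series": [[[1,1.2,-1.1,20,0],[1,0,0,35,0],[1,0,0,35,0],[1,0,0,30,0],[1,0,0,25,0],[1,0,0,20,0],[1,0,0,15,0],[1,0,0,9,0],[0,0,0,0,0],[0,0,0,0,0],[0,0,0,0,0],[0,0,0,0,0],[0,0,0,0,0]]], "grip_force": 60}}

```text
t: 18.88
position: [0.6172, 0.1959, 0.0465]
eef_rot: [0.789, 0.614, 0.001, 0.0]
ft_force: [-1.6, 1.0, 5.7]
finger_gap: 0.0515
finger_force: 64.2
```

{"name": "send_rows", "arguments": {"series": [[[0,0,0,-5,0],[0,0,0,-10,0],[0,0,0,-10,0],[0,0,0,-5,0],[0,0,0,0,0],[0,0,0,0,0],[0,0,0,0,0],[0,0,0,0,0]]]}}

```text
t: 19.88
position: [0.6166, 0.1956, 0.0754]
eef_rot: [0.79, 0.614, -0.0, -0.0]
ft_force: [-0.2, -0.5, -3.9]
finger_gap: 0.0516
finger_force: 63.3
```

```bash
python3 -c "
from h import *
for i in range(3): o=r.get_obs();print(o['ft_force'],o['position'],o['finger_gap']); viewer.capture('top')
plan([507.5,-13.5,95],-7.5,0,30)"
```

```text
[-0.20705819 -0.5481578  -3.85726879] [0.61660137 0.19555946 0.07538105] 0.05162143348096249
[ 0.10857427 -0.06775042 -4.45283425] [0.61661099 0.19563077 0.07543486] 0.051436648334419466
[ 0.15096918  0.06745786 -3.56839704] [0.61667284 0.19559507 0.07553052] 0.05128375456603278
tcp [616.7 195.6  75.5] yaw -14.3 tilt [-2.e-04 -0.e+00 -1.e+00] F [-0.    0.44 -4.03] gap 0.0514 t 20.02
8 [[0, -28.7, -6.8, -2.4, np.float64(-0.85)], [0, -28.6, -7.2, -2.4, np.float64(-0.85)], [0, -28.5, -7.6, -2.4, np.float64(-0.85)], [0, -28.4, -8.0, -2.4, np.float64(-0.85)], [0, -28.2, -8.5, -2.4, np.float64(-0.85)], [0, -28.1, -8.9, -2.4, np.float64(-0.85)], [0, -28.0, -9.3, -2.4, np.float64(-0.85)], [0, -27.8, -9.7, -2.4, np.float64(-0.85)]]
```

About 3.95 N, so this one is resin-filled and goes in the yellow lane. I route around the front of the standing housing.

```bash
python3 -c "
from h import *
plan([462,-20,145],-10,0,38)"
```

```text
tcp [616.7 195.6  75.5] yaw -14.3 tilt [-2.e-04 -0.e+00 -1.e+00] F [-0.    0.44 -4.03] gap 0.0514 t 20.02
8 [[0, -30.9, -12.1, -8.7, np.float64(-0.53)], [0, -30.8, -12.4, -8.7, np.float64(-0.53)], [0, -30.7, -12.7, -8.7, np.float64(-0.53)], [0, -30.5, -13.0, -8.7, np.float64(-0.53)], [0, -30.4, -13.2, -8.7, np.float64(-0.53)], [0, -30.3, -13.5, -8.7, np.float64(-0.53)], [0, -30.2, -13.8, -8.7, np.float64(-0.53)], [0, -30.0, -14.1, -8.7, np.float64(-0.53)]]
```

{"name": "send_rows", "arguments": {"series": [[[0,-15,-6,-10,0],[0,-31,-12,-12,-0.6],[0,-31,-12.5,-12,-0.6],[0,-31,-13,-12,-0.6],[0,-30.5,-13,-12,-0.6],[0,-30.5,-13.5,-8,-0.6],[0,-30,-14,-4,-0.6],[0,-30,-14,0,-0.7],[0,-15,-7,0,0],[0,0,0,0,0]]]}}

```text
t: 21.28
position: [0.461, -0.0208, 0.1461]
eef_rot: [0.767, 0.642, 0.0, 0.0]
ft_force: [-0.4, -0.6, -3.8]
finger_gap: 0.0516
finger_force: 64.1
```

```bash
python3 -c "
from h import *
plan([483.4,-190.5,140],-7.5,0,32)"
```

```text
tcp [461.  -20.8 146.1] yaw -10.1 tilt [ 4.e-04  0.e+00 -1.e+00] F [-0.35 -0.63 -3.84] gap 0.0516 t 21.27
6 [[0, -27.2, 8.6, 1.0, np.float64(-0.43)], [0, -27.3, 8.4, 1.0, np.float64(-0.43)], [0, -27.3, 8.2, 1.0, np.float64(-0.43)], [0, -27.4, 8.0, 1.0, np.float64(-0.43)], [0, -27.4, 7.8, 1.0, np.float64(-0.43)], [0, -27.5, 7.6, 1.0, np.float64(-0.43)]]
```

{"name": "send_rows", "arguments": {"series": [[[0,-15,4.5,0,0],[0,-27,8.5,0,-0.5],[0,-27.5,8.3,0,-0.5],[0,-27.5,8,0,-0.5],[0,-27.5,8,0,-0.5],[0,-25,7,5,-0.6],[0,-14.5,4.3,15,0],[0,0,0,15,0],[0,0,0,5,0],[0,0,0,0,0],[0,0,0,0,0]]]}}

```text
t: 22.65
position: [0.4845, -0.1892, 0.106]
eef_rot: [0.751, 0.66, 0.0, 0.0]
ft_force: [0.1, -0.3, -3.9]
finger_gap: 0.0516
finger_force: 64.9
```

```bash
python3 -c "
from h import *
lane(-1); plan([483.4,-190.5,62.3],-7.5,0,12)"
```

```text
lane x -40.0 y 2.7 z 106.0 yaw -7.33 Fu 0.1 Fv -0.3 Fz -3.9 mom [0.02 0.   0.01] t 22.65
tcp [ 484.5 -189.2  106. ] yaw -7.3 tilt [ 5.e-04 -2.e-04 -1.e+00] F [ 0.11 -0.27 -3.89] gap 0.0516 t 22.65
4 [[0, -0.3, -0.2, 10.9, np.float64(0.04)], [0, -0.3, -0.2, 10.9, np.float64(0.04)], [0, -0.3, -0.2, 10.9, np.float64(0.04)], [0, -0.3, -0.2, 10.9, np.float64(0.04)]]
```

{"name": "send_rows", "arguments": {"series": [[[0,-1.3,-0.5,10,0.2],[0,0,0,13,0],[0,0,0,12,0],[0,0,0,6,0],[0,0,0,2.5,0],[0,0,0,0,0]]]}}

```text
t: 23.4
position: [0.4835, -0.1909, 0.0621]
eef_rot: [0.752, 0.659, -0.0, -0.0]
ft_force: [-0.9, -0.4, -3.8]
finger_gap: 0.0513
finger_force: 65.0
```

{"name": "send_rows", "arguments": {"series": [[[0,0,0,0.6,0],[0,0,0,0,0]]]}}

```text
t: 23.65
position: [0.4837, -0.191, 0.0619]
eef_rot: [0.752, 0.659, 0.0, 0.0]
ft_force: [-0.9, 0.3, -5.2]
finger_gap: 0.0516
finger_force: 65.0
```

{"name": "send_rows", "arguments": {"series": [[[0,0,0,0.6,0],[0,0,0,0,0]]]}}

```text
t: 23.9
position: [0.4835, -0.1909, 0.061]
eef_rot: [0.752, 0.659, 0.0, 0.0]
ft_force: [-0.5, 0.6, -3.6]
finger_gap: 0.0513
finger_force: 65.0
```

```bash
python3 -c "
from h import *
lane(-1)"
```

```text
lane x -40.8 y 1.0 z 61.0 yaw -7.58 Fu -0.6 Fv 0.6 Fz -3.6 mom [-0.02  0.06  0.  ] t 23.9
```

{"name": "send_rows", "arguments": {"series": [[[0,0.2,2,0,0],[0,0,4,0,0],[0,0,6,0,0],[0,0,6,0,0],[0,0,4,0,0],[0,0,2,0,0],[0,0,0,0,0]]]}}

```text
t: 24.78
position: [0.5074, -0.1938, 0.0609]
eef_rot: [0.752, 0.659, -0.0, -0.0]
ft_force: [0.7, 0.2, -4.3]
finger_gap: 0.0513
finger_force: 65.0
```

```bash
python3 -c "
from h import *
lane(-1)"
```

```text
lane x -16.7 y 1.1 z 60.9 yaw -7.57 Fu 0.6 Fv 0.2 Fz -4.3 mom [ 0.01 -0.01  0.03] t 24.775
```

{"name": "send_rows", "arguments": {"series": [[[0,0,3,0,0],[0,0,5,0,0],[0,0,5,0,0],[0,0,5,0,0],[0,0,4,0,0],[0,0,0,0,0]]]}}

```text
t: 25.52
position: [0.5295, -0.1968, 0.061]
eef_rot: [0.752, 0.659, 0.0, 0.0]
ft_force: [-0.3, -0.7, -4.4]
finger_gap: 0.0512
finger_force: 65.0
```

```bash
python3 -c "
from h import *
lane(-1)"
```

```text
lane x 5.6 y 1.1 z 61.0 yaw -7.57 Fu -0.2 Fv -0.7 Fz -4.4 mom [ 0.02 -0.01  0.02] t 25.525
```

{"name": "send_rows", "arguments": {"series": [[[0,0,4,0,0],[0,0,6,0,0],[0,0,6,0,0],[0,0,4,0,0],[0,0,2,0,0],[0,0,0,0,0]]]}}

```text
t: 26.28
position: [0.5509, -0.1996, 0.0609]
eef_rot: [0.752, 0.659, -0.0, -0.0]
ft_force: [1.1, 0.0, -5.2]
finger_gap: 0.0514
finger_force: 65.0
```

{"name": "send_rows", "arguments": {"series": [[[0,0,2,0,0],[0,0,1,0,0],[0,0,0,0,0]]]}}

```text
t: 26.65
position: [0.5539, -0.2001, 0.061]
eef_rot: [0.752, 0.659, 0.0, 0.0]
ft_force: [0.9, -0.5, -3.8]
finger_gap: 0.0509
finger_force: 65.0
```

```bash
python3 -c "
from h import *
lane(-1)"
```

```text
lane x 30.3 y 1.0 z 61.0 yaw -7.58 Fu 1.0 Fv -0.4 Fz -3.8 mom [-0.02  0.03 -0.05] t 26.65
```

{"name": "send_rows", "arguments": {"series": [[[0,0,0.5,0,0],[0,0,0,0,0]]]}}

```text
t: 26.9
position: [0.5544, -0.2001, 0.061]
eef_rot: [0.752, 0.659, 0.0, 0.0]
ft_force: [0.3, 0.9, -4.0]
finger_gap: 0.0517
finger_force: 65.0
```

{"name": "send_rows", "arguments": {"series": [[[0,0,0.5,0,0],[0,0,0,0,0]]]}}

```text
t: 27.15
position: [0.5549, -0.2002, 0.061]
eef_rot: [0.752, 0.659, 0.0, 0.0]
ft_force: [-0.5, 1.3, -4.4]
finger_gap: 0.0512
finger_force: 65.0
```

{"name": "send_rows", "arguments": {"series": [[[0,0,0.4,0,0],[0,0,0,0,0]]]}}

```text
t: 27.4
position: [0.5553, -0.2002, 0.061]
eef_rot: [0.752, 0.659, 0.0, 0.0]
ft_force: [1.3, 0.8, -4.5]
finger_gap: 0.0513
finger_force: 65.0
```

```bash
python3 -c "
from h import *
lane(-1)"
```

```text
lane x 31.7 y 1.0 z 61.0 yaw -7.57 Fu 1.2 Fv 0.9 Fz -4.5 mom [ 0.01 -0.03 -0.01] t 27.4
```

{"name": "send_rows", "arguments": {"series": [[[0,0,0.4,0,0],[0,0,0,0,0]]]}}

```text
t: 27.65
position: [0.5554, -0.2002, 0.0609]
eef_rot: [0.752, 0.659, -0.0, -0.0]
ft_force: [-3.1, -0.3, -3.2]
finger_gap: 0.0513
finger_force: 65.0
```

{"name": "send_rows", "arguments": {"series": [[[0,0,0.4,0,0],[0,0,0,0,0]]]}}

```text
t: 27.9
position: [0.5555, -0.2002, 0.0608]
eef_rot: [0.752, 0.659, -0.0, -0.001]
ft_force: [-3.6, 0.3, -1.8]
finger_gap: 0.0512
finger_force: 65.1
```

```bash
python3 -c "
from h import *
lane(-1)"
```

```text
lane x 31.8 y 1.1 z 60.8 yaw -7.57 Fu -3.6 Fv -0.2 Fz -1.8 mom [0.07 0.8  0.09] t 27.9
```

Contact with the back stop. Now I lower it.

{"name": "send_rows", "arguments": {"series": [[[0,0,-0.2,0.3,0],[0,0,0,0.3,0],[0,0,0,0,0]]]}}

```text
t: 28.28
position: [0.5554, -0.2002, 0.0606]
eef_rot: [0.752, 0.659, -0.0, -0.0]
ft_force: [-5.5, 0.4, 2.7]
finger_gap: 0.0513
finger_force: 65.7
```

{"name": "send_rows", "arguments": {"series": [[[0,0,0,0.3,0],[0,0,0,0,0]]]}}

```text
t: 28.52
position: [0.5554, -0.2002, 0.0606]
eef_rot: [0.752, 0.659, -0.0, -0.0]
ft_force: [-6.5, 0.9, 5.5]
finger_gap: 0.0513
finger_force: 66.1
```

```bash
python3 -c "
from h import *
lane(-1)"
```

```text
lane x 31.7 y 1.1 z 60.6 yaw -7.57 Fu -6.5 Fv 0.1 Fz 5.5 mom [0.21 1.15 0.11] t 28.525
```

{"name": "send_rows", "arguments": {"series": [[[0,0,-0.2,-0.2,0],[0.85,0,0,0,0],[0.85,0,0,0,0],[0.85,0,0,0,0],[0.85,0,0,0,0]]]}}

```text
t: 29.15
position: [0.5559, -0.2003, 0.0604]
eef_rot: [0.752, 0.659, 0.0, 0.0]
ft_force: [0.7, -0.0, 0.3]
finger_gap: 0.0723
finger_force: 0.0
```

{"name": "send_rows", "arguments": {"series": [[[0.85,0,0,-5,0],[0.85,0,0,-20,0],[0.85,0,0,-40,0],[1,0,0,-50,0],[1,0,0,-50,0],[1,0,0,-20,0],[1,0,0,-5,0],[1,0,0,0,0],[1,0,0,0,0]]]}}

```text
t: 30.28
position: [0.555, -0.2, 0.2488]
eef_rot: [0.752, 0.659, -0.001, -0.001]
ft_force: [0.2, 0.3, 0.1]
finger_gap: 0.0855
finger_force: 0.0
```

```bash
python3 - <<'E'
from h import *
lane(-1)
p,D=viewer.capture('wrist'); cv2.imwrite('pics/w4.png',p[...,::-1])
o=r.get_obs(); P=cloud('wrist',D,o)
a=np.radians(-7.47); u=np.array([np.cos(a),np.sin(a)]); v=np.array([-u[1],u[0]])
H=((P[...,2]>.092)&(P[...,2]<.106)).astype(np.uint8); k,l=cv2.connectedComponents(H)
for i in range(1,k):
    m=l==i
    if 600<m.sum()<8000:
        c,s,an=cv2.minAreaRect((P[m][:,:2]*1000).astype(np.float32)); d=np.array(c)-[535.5,-107.9]; print(m.sum(),d@u,d@v,s,an,np.median(P[m][:,2]))
E
```

```text
lane x 31.3 y 1.2 z 248.8 yaw -7.57 Fu 0.2 Fv 0.3 Fz 0.1 mom [ 0.01  0.02 -0.  ] t 30.275
3634 31.978694081171646 0.4942216778921618 (51.144561767578125, 51.99253845214844) 82.21391296386719 0.0979581680485612
866 312.45446896433367 -68.75859899365824 (14.609067916870117, 57.6064567565918) 84.11665344238281 0.09413941649839128
2818 32.062095047770974 -90.22062152742693 (52.2368049621582, 52.033023834228516) 82.40270233154297 0.0979595180093108
```

View pics/w4.png

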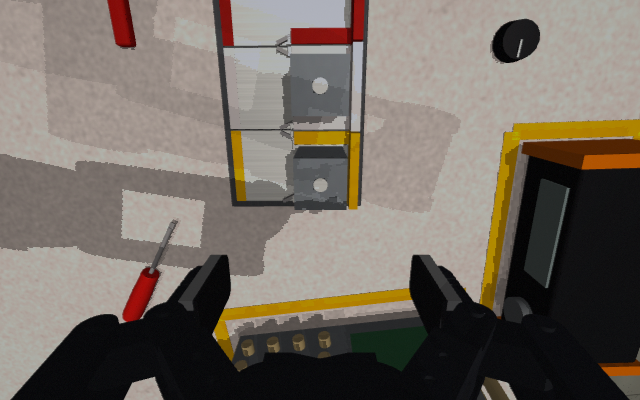

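The picture shows both housings home, at (320,85) in white and (320,185) in yellow. They measure lane x = 32.0 and 32.1, level and released, so I hand in.

```bash
python3 -c "
from h import *
print(r.hand_in())"
```

```text
the job is handed in; nothing more can be done
None
```

Both housings are fully home and released, the empty one (about 0.15 kg) in the white lane and the resin-filled one (about 0.40 kg) in the yellow lane; the job is handed in, but no verdict was shown.

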